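Feed screw caps into the capping lane

ROBOT

A 7-joint arm with a two-finger parallel gripper is mounted at the origin on a cart in front of the work surface, level with it; the furniture and walls round the work are solid. World frame = base frame: x ahead of the robot, y to its left, z up, the work surface at z = 0. Lengths are in m, angles in rad, forces in N, time in s.
With the tool pointing down it reaches from about 0.35 to 0.9 m from the base axis. Payload 8.1 kg.
Tool frame: the origin (TCP) lies midway between the tips of the shut fingers; the grasp point (between the pads) lies env.pinch_z behind it (env.pinch_z is the distance from the TCP to the grasp point, in m); z points along the fingers, y is the line along which they close (so a half turn about z gives the same grasp; the last joint's range is limited). The gripper opens to 92 mm and grips with 3 to 60 N. Pads are 19 mm wide; open, the fingers measure 130 mm over their backs; the gripper's body (75 mm by 190 mm) begins 47 mm behind the grasp point.
Start: joints at [-1.326, 0.434, 0.025, 1.573, -0.012, 1.134, -0.075], TCP at [0.213, 0.588, 0.227] pointing down, gripper open.
Joint ranges: [-2.62, 2.62], [-0.44, 2.09], [-1.27, 1.32], [0.08, 2.57], [-1.32, 4.46], [0.12, 2], [-2.74, 2.74]. Speed limits (rad/s): [2.22, 2.22, 3.01, 3.01, 3.14, 3.14, 3.14].

INTERFACE

Orientations are given as a unit quaternion [x, y, z, w].
In Python, from workcell import env gives the robot as it stands.
- The arm moves only by the tool move_arm, never from a script. Its argument "commands" is a list of rows, each an object with "linear": the shift along the tool's x, y, z in cm, a list of three; "yaw": the turn about the tool's z in rad. A call has 1 to 8 rows; each row is the pose to reach, as a shift and turn from the pose commanded when the call began, along the tool's axes at that moment; what a row does not reach only later rows make up. A row lasts 1/12 s, in which the tool goes at most 41.7 mm and 7.16 degrees, less where a joint would pass 70% of its speed; a pose out of reach is approached as far as the arm can. A call with a gripper value outside its range is refused whole. "claw" is the finger opening in cm, from 0 to 9.18, set as the call begins (left out, the last holds). The fingers move at their own pace and stop on an object; "newtons" is the grip in N (left out, the last holds). Time passes only in rows, so rows that repeat a pose let the fingers close. It gives the time, the measured TCP pose, the force, the opening and the grip force at its end, in the units of the state.
- env.sense(): the state, without advancing time (a new reading comes with each control period).
- env.get_image(name): name is "side" or "top"; returns a dict with "pixels" (420x560x3 uint8, red, green, blue), "fx", "fy", "cx", "cy" (pixels), "extrinsics" (4x4, takes a point from world to camera coordinates). Camera axes: x right, y down, z forward; pixel columns grow to the right and rows downward; lengths in m; the calibration is good to about 2 mm. A picture is of the moment at which its call begins. There is no depth.
- env.hand_in(): hands the job in; it is judged then, once.
The state is a dict: "time_s": time; "joint_positions": joint angles; "qd": joint speeds; "joint_efforts": joint torques, N m; "tool_pos": TCP position; "eef_rot": TCP orientation; "wrist_force": force on the tool from outside, world axes, zero at the start; "ft_torque": the same for the moment, N m; "grip_width": finger opening in m; "finger_force": force on a finger pad.
Only numpy, scipy, OpenCV 4.12 (cv2) and the standard library are available. Lean on these libraries where they do the work, as an engineer would, in place of code of your own. Each camera call takes 0.05 s, during which the arm holds its last target. There are 200 camera calls.

TASK

Line up the caps for the next bottles: with the fingertips, slide the three small white screw caps out of the pan, one at a time, through the narrow gate and past the sprung steel catch into the feed lane, so that the catch has sprung back behind the third. The larger cap does not fit: leave it in the pan. Only push the caps gently along the tray floor, never squeeze, lift or tip them, and leave the bottles and the vial beside the tray where they stand.

Things in the scene. Friction and masses are not known exactly. Their poses are not given: they have to be found in the camera images.
- cap_tray: fixed aluminium cap-feed tray with low black rails, 344 x 230 mm. Origin on the bench under the middle of the gate; +x is the feed direction (pan, gate, lane), z up. Level floor 6 mm above the bench; rails 8 mm thick, their tops 8 mm above the floor, half way up a cap: fingertips may travel above them
- pan_mid (a point): on the floor in the middle of the pan, at tray x = -85, y = 0. Pan: x = -167 to 0, y = -107 to 107 mm; from x = -50 its side rails run in straight, like a funnel, to the gate. The four caps start near (x, y) = (-75, 72), (-75, -72), (-130, 32), (-130, -32) mm of the tray; which lies where varies
- gate (a point): on the floor in the middle of the gate, tray x = 0, y = 0. Gate and lane are 43 mm wide between rails (y = -21.5 to 21.5 mm), straight, open on top
- lane_stop (a point): on the floor at the lane's far end, between the two blocks of the end stop (as low as the rails, 16 mm apart, faces toward the gate), tray x = 156, y = 0. Three small caps fill the lane between catch and end stop with about 10 mm to spare, each pushing on the one before
- cap_a: one of three alike ribbed white plastic screw caps, 38 mm across and 16 mm high, 10 to 20 g, lying closed side up in the pan of the cap tray; origin at the centre of its underside, z up
- cap_b: one of three alike ribbed white plastic screw caps, 38 mm across and 16 mm high, 10 to 20 g, lying closed side up in the pan of the cap tray; origin at the centre of its underside, z up
- cap_c: one of three alike ribbed white plastic screw caps, 38 mm across and 16 mm high, 10 to 20 g, lying closed side up in the pan of the cap tray; origin at the centre of its underside, z up
- big_cap: a larger ribbed white screw cap, 48 mm across and 16 mm high, too wide for the gate, lying in the pan among the others; origin at the centre of its underside
- catch_arm (a joint): one-way catch: steel finger 26 mm long, 6 mm thick, top 8 mm above the tray floor, pivoting in the left (+y) lane rail at tray x = 10, y = 25.5 mm. 0 rad = at rest, tip reaching into the lane; grows to 0.8 as a cap from the gate pushes it aside (about 1 N); springs back to 0 once the cap's centre is past about tray x = 50 mm, and the cap cannot come back
- catch_tip (a point): centre of the catch's rounded tip (3 mm radius); at rest at x = 32, y = 12.5, z = 10 mm in the tray's frame
- white_bottle_1: closed white bottle, 56 mm wide and 44 mm high, standing left (+y) of the lane; origin at the centre of its underside
- white_bottle_2: closed white bottle, 56 mm wide and 44 mm high, standing right (-y) of the lane; origin at the centre of its underside
- small_vial: small white vial, 18 mm across and 26 mm high, standing right (-y) of the lane; origin at the centre of its underside
Not all that is in view belongs to the job. What is shaped like the cap_a but red is not meant.

How it is judged:
By the outcome, as a careful person would: the job done as asked, in the order asked, and still so for the second after the job is handed in, with the robot touching nothing.
It also fails if it takes over 58 s, if anything falls off the work surface, if the arm or the gripper's body presses on something with over 40 N, if the wrist force passes 120 N, or if a joint passes its speed limit or range.

## Working session

There is one attempt and no reset: what is moved stays moved. The work goes in short steps, Python scripts to look and compute and a tool call to move; the robot and the scene stay as the last step left them, time stands still between calls to the robot, and variables do not carry over. Pictures are saved under pics/ and viewed, at most 10 in all, crops included, and the job is handed in when it is done.

Besides the shell and the picture viewer there is one more tool, called after "Emit:" as name([rows], argument=value, ...), one row to a line, values as JSON. move_arm: Moves the arm, as the interface text tells. Its arguments: {"type":"object","properties":{"commands":{"type":"array","items":{"type":"object","properties":{"linear":{"type":"array","items":{"type":"number"}},"yaw":{"type":"number"}}}},"claw":{"type":"number"},"newtons":{"type":"number"}},"required":["commands"]}

```bash
mkdir -p pics && ls
python3 - <<'E'
from workcell import env
import cv2
s=env.sense()
for k in s: print(k,s[k])
print(env.pinch_z)
for n in ("top","side"):
    im=env.get_image(n)
    cv2.imwrite(f"pics/{n}0.png",im["pixels"][:,:,::-1])
    print(n,im["fx"],im["fy"],im["cx"],im["cy"]);print(im["extrinsics"])
E
```

```text
pics
time_s 0.0
joint_positions [-1.32560712  0.43521509  0.02498739  1.57411585 -0.01163018  1.13399991
 -0.07510914]
qd [ 0.0006001  -0.00105962  0.00100045  0.00014914 -0.00012475  0.0017147
  0.00081716]
joint_efforts [ 7.90473878e-04 -6.67847300e+01  9.85505171e-01 -3.14457214e+01
 -6.04988867e-02  4.32220974e-02  1.82953181e-04]
tool_pos [0.21288745 0.58706857 0.22594279]
eef_rot [ 1.73071174e-01  9.84908998e-01 -7.92706330e-04 -7.68124559e-05]
wrist_force [-1.18179763 -0.24555338 -0.50541679]
ft_torque [-0.01577726  0.02870457 -0.01662496]
finger_force 0.0
grip_width 0.09207971683062965
0.0188
top 442.44777828558745 442.44777828558745 281.6379786184988 209.93864664434454
[[ 0.00237026 -0.99991392  0.01290492  0.0512005 ]
 [-0.9974499  -0.00328455 -0.07129447  0.571213  ]
 [ 0.07133072 -0.01270302 -0.99737183  0.85741525]
 [ 0.          0.          0.          1.        ]]
side 506.36342838456983 506.36342838456983 270.6102795748025 208.67949634255947
[[ 0.98075169 -0.1952546   0.00133075 -0.57577686]
 [-0.08266572 -0.42137986 -0.90310874  0.10809335]
 [ 0.17689689  0.88561541 -0.42940987  0.69856638]
 [ 0.          0.          0.          1.        ]]
```

View pics/top0.png

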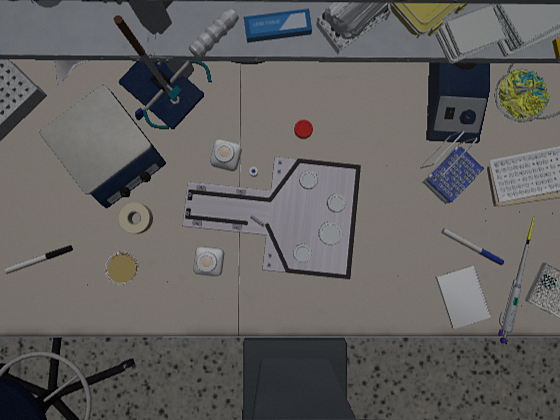

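View pics/side0.png

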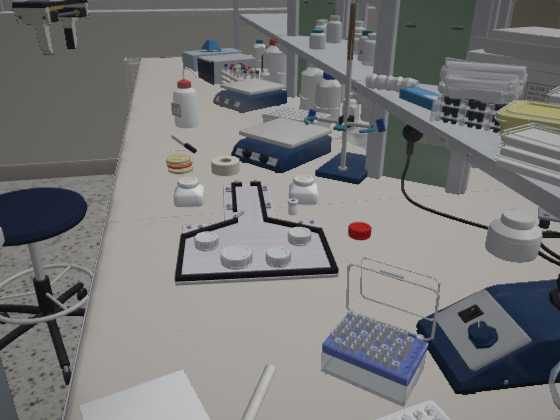

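The top view shows the tray with its pan to the right (about (320,218)), the lane running left to (188,208) and the catch at (258,220). The caps are at (309,180), (336,203), (330,233) (the big one) and (303,254). The side view confirms this layout; the vial is at (253,171) and the bottles at (226,154) and (208,262). Next I'll measure them.

```bash
cat > h.py <<'E'
import numpy as np, cv2
from workcell import env
def ray(im,uv,z):
    E=np.array(im["extrinsics"]);R,t=E[:3,:3],E[:3,3]
    d=R.T@np.array([(uv[0]-im["cx"])/im["fx"],(uv[1]-im["cy"])/im["fy"],1]);c=-R.T@t
    return (c+d*(z-c[2])/d[2])
def proj(im,P):
    E=np.array(im["extrinsics"]);p=E[:3,:3]@np.array(P)+E[:3,3]
    return np.array([im["fx"]*p[0]/p[2]+im["cx"],im["fy"]*p[1]/p[2]+im["cy"]])
E
python3 - <<'E'
from h import *
im=env.get_image("top");g=im["pixels"]
m=((g.max(2)<55)*255).astype(np.uint8)
roi=np.zeros_like(m);roi[140:290,175:370]=255;m&=roi
n,l,st,c=cv2.connectedComponentsWithStats(m)
for i in range(1,n):
    if st[i,4]>25: print(st[i],c[i])
pts=np.argwhere(m>0)[:,::-1]
print("hull",cv2.approxPolyDP(cv2.convexHull(pts.astype(np.int32)),3,True).ravel().reshape(-1,2).tolist())
big=cv2.resize(g[145:290,175:375],None,fx=4,fy=4,interpolation=cv2.INTER_CUBIC)
cv2.imwrite("pics/crop.png",big[:,:,::-1])
gr=cv2.GaussianBlur(cv2.cvtColor(big,cv2.COLOR_RGB2GRAY),(5,5),1)
C=cv2.HoughCircles(gr,cv2.HOUGH_GRADIENT,1,60,param1=80,param2=25,minRadius=28,maxRadius=56)
for x,y,r in C[0]:
    uv=(x/4+175,y/4+145); print(uv,r/4,ray(im,uv,.022).round(4),"r mm",r/4/im["fx"]*1000*.8)
E
```

```text
[ 188  159  172  120 1521] [303.45233399 213.88954635]
[185 209  63  16 220] [214.02727273 218.87727273]
hull [[359, 166], [349, 278], [288, 272], [269, 265], [185, 217], [189, 190], [213, 165], [239, 158], [302, 159]]
(np.float32(206.375), np.float32(261.875)) 9.4 [0.4685 0.2    0.022 ] r mm 16.996355
(np.float32(224.125), np.float32(152.875)) 10.325 [0.6846 0.1678 0.022 ] r mm 18.668869
(np.float32(307.875), np.float32(180.875)) 8.925 [0.6291 0.0008 0.022 ] r mm 16.137497
(np.float32(335.625), np.float32(203.625)) 8.8 [ 0.5838 -0.0542  0.022 ] r mm 15.911483
```

View pics/crop.png

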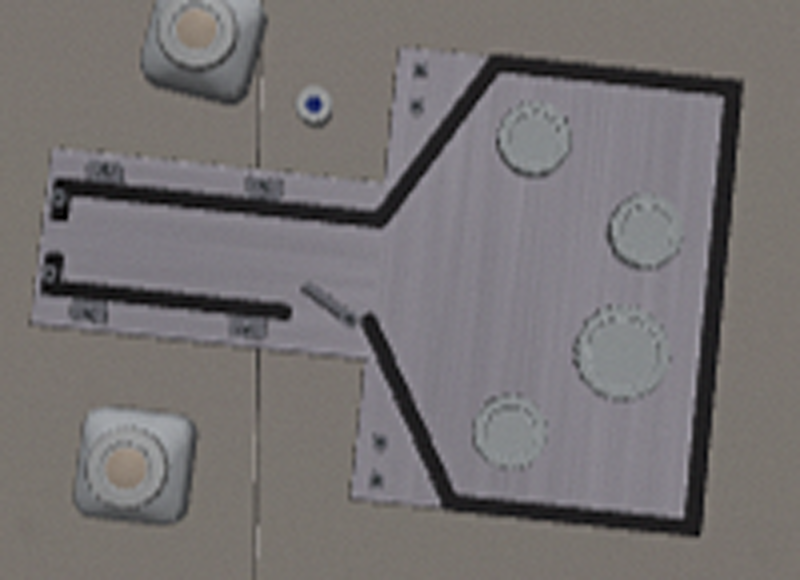

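The crop (offset (175,145), 4x) shows small caps at (534,137), (645,231) and (510,430), and the big cap at (620,352). The rear rail corners are at (743,80) and (698,535), and the catch is at rest with its tip at (307,289).

```bash
cat >> h.py <<'E'
def cp(X,Y): return ((X+.5)/4-.5+175,(Y+.5)/4-.5+145)
E
python3 - <<'E'
from h import *
im=env.get_image("top")
ref=[((743,80),(-175,-115)),((698,535),(-175,115)),((724,95),(-167,-107)),((683,520),(-167,107)),
((490,57),(-52,-115)),((447,507),(-52,115)),((381,215),(0,-25.5)),((369,318),(0,25.5)),((72,200),(156,-16)),((63,275),(156,16)),((55,180),(164,-29.5)),((42,292),(164,29.5))]
W=np.array([ray(im,cp(*a),.014)[:2] for a,b in ref]);T=np.array([b for a,b in ref])/1000
Wc,Tc=W.mean(0),T.mean(0)
U,S,V=np.linalg.svd((T-Tc).T@(W-Wc));R=(U@np.diag([1,np.linalg.det(U@V)])@V).T
t=Wc-R@Tc
print("scale",S.sum()/((T-Tc)**2).sum(),"res mm",((W-(T@R.T+t))*1000).round(1).tolist())
print("R",R,"gate",t,"angle",np.arctan2(R[1,0],R[0,0]))
np.savez("tray.npz",R=R,t=t)
for n,a in [("s1",(534,137)),("s2",(645,231)),("big",(620,352)),("s3",(510,430)),("catchtip",(307,289))]:
    w=ray(im,cp(*a),.022 if n!="catchtip" else .014)[:2]; print(n,w.round(4),"tray",((w-t)@R*1000).round(1))
for n,a in [("b1",(125,465)),("b2",(195,28))]:
    w=ray(im,cp(*a),.044)[:2]; print(n,((w-t)@R*1000).round(1))
w=ray(im,cp(314,103),.026)[:2]; print("vial",((w-t)@R*1000).round(1))
E
```

```text
scale 0.9905144428260687 res mm [[-0.4, -0.2], [1.0, 1.0], [-0.9, 0.7], [-0.5, 1.2], [-1.8, 5.0], [2.0, 2.9], [1.8, -1.3], [1.0, -0.7], [2.3, -3.2], [-3.4, -2.6], [-1.9, -1.1], [0.7, -1.7]]
R [[ 0.10196179 -0.99478832]
 [ 0.99478832  0.10196179]] gate [0.56743352 0.08020354] angle 1.46865703429605
s1 [6.331e-01 3.000e-04] tray [-72.8 -73.5]
s2 [ 0.5863 -0.0548] tray [-132.3  -32.6]
big [ 0.5263 -0.042 ] tray [-125.8   28.4]
s3 [0.4879 0.0124] tray [-75.6  72.2]
catchtip [0.5574 0.113 ] tray [31.6 13.3]
b1 [106.9 107.5]
b2 [  97.8 -105.8]
vial [ 37.5 -78.2]
```

Everything fits the nominal tray: the caps are within about 3 mm, and the catch tip is at (31.6, 13.3) against the given (32, 12.5). My plan is to use closed fingers as a pusher, with tool y along tray x and tool x along tray y, making L-shaped pushes. Each cap then gets a low, straight push through the gate, offset to -y to stay clear of the catch.

Emit:
move_arm([
  {"linear": [-60.5,-45,8],"yaw": -0.246},
  {"linear": [-60.5,-45,8],"yaw": -0.246},
  {"linear": [-60.5,-45,8],"yaw": -0.246},
  {"linear": [-60.5,-45,8],"yaw": -0.246},
  {"linear": [-60.5,-45,8],"yaw": -0.246},
  {"linear": [-60.5,-45,8],"yaw": -0.246},
  {"linear": [-60.5,-45,8],"yaw": -0.246},
  {"linear": [-60.5,-45,8],"yaw": -0.246},
], claw=0, newtons=5)

```text
time_s: 0.87
tool_pos: [0.3963, 0.3091, 0.1915]
eef_rot: [0.051, 0.999, 0.0, 0.0]
wrist_force: [0.9, -0.1, -0.7]
grip_width: 0.0428
finger_force: 0.0
```

```bash
cat >> h.py <<'E'
from scipy.spatial.transform import Rotation as Ro
def where(s=None):
    "TCP in tray mm, tool-y angle to tray x (rad, about tool z: apply this yaw)"
    s=s or env.sense();d=np.load("tray.npz");R,t=d["R"],d["t"];p=np.array(s["tool_pos"])
    M=Ro.from_quat(s["eef_rot"]).as_matrix();ty=M[:2,1]@R
    return np.r_[(p[:2]-t)@R*1000,p[2]*1000],np.arctan2(ty[1],ty[0]),M
def to(x,y,z):
    "linear (cm) in present tool axes to reach tray point (mm; z above bench)"
    d=np.load("tray.npz");R,t=d["R"],d["t"];s=env.sense()
    P=np.r_[R@np.array([x,y])/1000+t,z/1000];M=where(s)[2]
    return (M.T@(P-np.array(s["tool_pos"]))*100).round(2)
E
python3 - <<'E'
from h import *
s=env.sense();w,a,M=where(s);print(s["time_s"],w.round(1),"yaw",a.round(4),"tilt",M[2].round(4),s["grip_width"],s["wrist_force"].round(2)); print(to(-115,-73.5,60))
E
```

```text
0.8667 [210.2 193.5 191.5] yaw 0.0004 tilt [-2.e-04  3.e-04 -1.e+00] 0.04279537247231207 [ 0.94 -0.11 -0.67]
[-26.69 -32.54  13.15]
```

Emit:
move_arm([
  {"linear": [-26.5,-32.5,10]},
  {"linear": [-26.5,-32.5,10]},
  {"linear": [-26.5,-32.5,10]},
  {"linear": [-26.5,-32.5,10]},
  {"linear": [-26.5,-32.5,10]},
  {"linear": [-26.5,-32.5,10]},
  {"linear": [-26.5,-32.5,10]},
  {"linear": [-26.5,-32.5,10]},
])

```text
schema error: expected keys linear, yaw
```

Run:
```python
from h import *
print(where()[:2],to(-116,-73.5,50),np.abs(env.sense()["qd"]).max())
```

```text
(array([210.23270907, 193.54366001, 191.49582383]), np.float64(0.0003857970206877808)) [-26.69 -32.64  14.15] 1.0375007073779605
```

Emit:
move_arm([
  {"linear": [-26.5,-32.5,10],"yaw": 0},
  {"linear": [-26.5,-32.5,10],"yaw": 0},
  {"linear": [-26.5,-32.5,10],"yaw": 0},
  {"linear": [-26.5,-32.5,10],"yaw": 0},
  {"linear": [-26.5,-32.5,10],"yaw": 0},
  {"linear": [-26.5,-32.5,10],"yaw": 0},
  {"linear": [-26.5,-32.5,10],"yaw": 0},
  {"linear": [-26.5,-32.5,10],"yaw": 0},
])

```text
time_s: 1.53
tool_pos: [0.5747, 0.0383, 0.1137]
eef_rot: [0.051, 0.999, 0.0, 0.0]
wrist_force: [1.6, 0.5, 0.3]
grip_width: 0.0009
finger_force: 0.0
```

Run:
```python
from h import *
print(where()[:2],to(-116,-73.5,50),np.abs(env.sense()["qd"]).max())
```

```text
(array([-40.91326137, -11.47968162, 113.74992032]), np.float64(0.0005349770040625503)) [-6.2  -7.51  6.37] 0.873547928945186
```

Emit:
move_arm([
  {"linear": [-5,-6,5],"yaw": 0},
  {"linear": [-5,-6,5],"yaw": 0},
  {"linear": [-5,-6,5],"yaw": 0},
  {"linear": [-5,-6,5],"yaw": 0},
  {"linear": [-5,-6,5],"yaw": 0},
  {"linear": [-5,-6,5],"yaw": 0},
])

```text
time_s: 2.03
tool_pos: [0.6173, -0.0227, 0.0648]
eef_rot: [0.05, 0.999, 0.001, 0.0]
wrist_force: [0.4, 0.0, -0.1]
grip_width: 0.0004
finger_force: 0.0
```

Run:
```python
from h import *
print(where()[:2],to(-116,-73.5,11),np.abs(env.sense()["qd"]).max())
im=env.get_image("side");cv2.imwrite("pics/side1.png",cv2.resize(im["pixels"][120:330,130:390,::-1],None,fx=2.8,fy=2.8))
```

```text
(array([-97.26441157, -60.11267738,  64.79189162]), np.float64(0.0020743884829515008)) [-1.33 -1.88  5.38] 0.014475041282389377
```

View pics/side1.png

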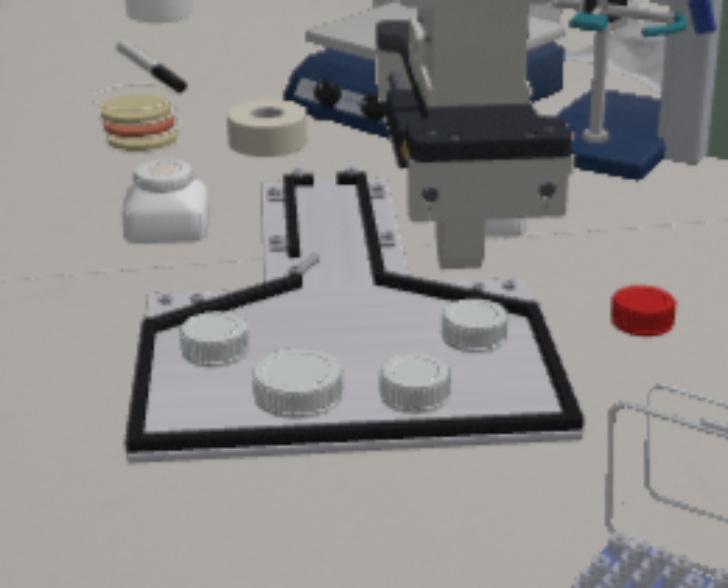

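The side crop shows all four caps undisturbed. The closed finger is about 22 mm wide at (462,245) and held above them. Now I'll descend behind the first cap and nudge it forward.

Emit:
move_arm([
  {"linear": [-1.3,-1.9,2],"yaw": 0},
  {"linear": [-1.3,-1.9,4.4],"yaw": 0},
  {"linear": [-1.3,-1.9,5.3],"yaw": 0},
  {"linear": [-1.3,-1.4,5.3],"yaw": 0},
  {"linear": [-1.3,-0.9,5.3],"yaw": 0},
  {"linear": [-1.3,-0.3,5.3],"yaw": 0},
  {"linear": [-1.3,0.3,5.3],"yaw": 0},
  {"linear": [-1.3,0.3,5.3],"yaw": 0},
])

```text
time_s: 2.75
tool_pos: [0.6317, -0.0199, 0.0124]
eef_rot: [0.049, 0.999, 0.001, 0.001]
wrist_force: [1.0, 1.0, 0.2]
grip_width: 0.0005
finger_force: 0.0
```

```bash
cat >> h.py <<'E'
def caps(im=None):
    "white caps seen from above, outside the arm: tray mm"
    im=im or env.get_image("top");d=np.load("tray.npz");R,t=d["R"],d["t"]
    big=cv2.resize(im["pixels"][145:290,175:375],None,fx=4,fy=4,interpolation=cv2.INTER_CUBIC)
    gr=cv2.GaussianBlur(cv2.cvtColor(big,cv2.COLOR_RGB2GRAY),(5,5),1)
    C=cv2.HoughCircles(gr,cv2.HOUGH_GRADIENT,1,40,param1=80,param2=18,minRadius=30,maxRadius=54);o=[]
    for x,y,r in (C[0] if C is not None else []):
        p=(ray(im,cp(x,y),.022)[:2]-t)@R*1000
        if -170<p[0]<165 and abs(p[1])<105: o.append(np.r_[p,r/4/im["fx"]*835].round(1).tolist())
    return o,big
E
python3 - <<'E'
from h import *
print(where()[:2],env.sense()["wrist_force"])
o,b=caps();print(o);cv2.imwrite("pics/c1.png",b[:,:,::-1])
E
```

```text
(array([-92.98363684, -74.09998217,  12.40488279]), np.float64(0.003271293441845567)) [1.01276826 1.02991719 0.17978101]
[[-76.0, 73.9, 19.3]]
```

View pics/c1.png

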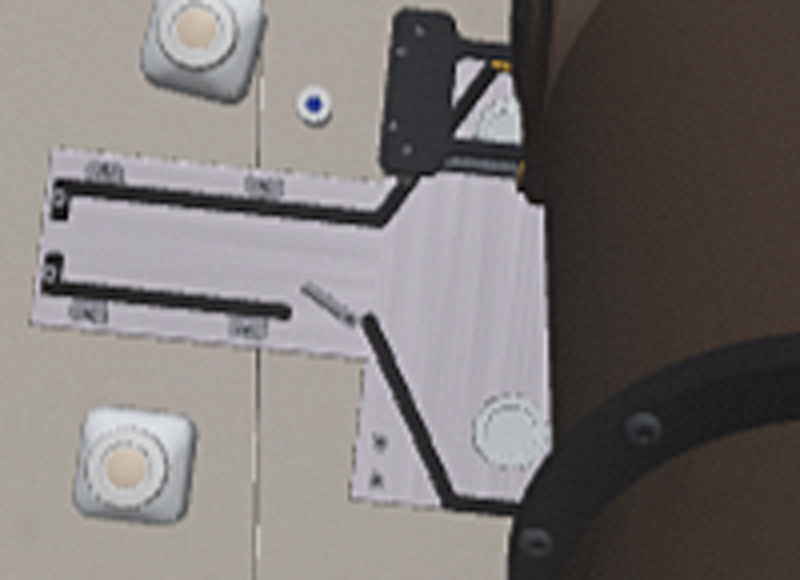

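The crop shows the cap pushed forward (left edge at (475,125), so its centre is near tray (-62,-73)), with the rest partly hidden by the arm. That puts the finger's half-length near 12 mm. Next is the sideways push, starting above the rail.

Emit:
move_arm([
  {"linear": [0,-0.5,0],"yaw": 0},
  {"linear": [0,-0.5,-2.2],"yaw": 0},
  {"linear": [-1.7,1.5,-2.2],"yaw": 0},
  {"linear": [-3.4,3.0,-2.2],"yaw": 0},
  {"linear": [-3.4,3.0,-2.2],"yaw": 0},
  {"linear": [-3.4,3.0,-0.5],"yaw": 0},
  {"linear": [-3.4,3.0,-0.5],"yaw": 0},
  {"linear": [-2.9,3.0,-0.5],"yaw": 0},
])

```text
time_s: 3.47
tool_pos: [0.6627, 0.0028, 0.0159]
eef_rot: [0.051, 0.999, -0.0, -0.0]
wrist_force: [-0.0, -0.8, 1.0]
grip_width: 0.0005
finger_force: 0.1
```

Emit:
move_arm([
  {"linear": [0.6,0,0],"yaw": 0},
  {"linear": [1.2,0,0],"yaw": 0},
  {"linear": [1.8,0,0],"yaw": 0},
  {"linear": [2.4,0,0],"yaw": 0},
  {"linear": [3.0,0,0],"yaw": 0},
  {"linear": [3.6,0,0],"yaw": 0},
  {"linear": [4.2,0,0],"yaw": 0},
  {"linear": [4.8,0,0],"yaw": 0},
])

```text
time_s: 4.13
tool_pos: [0.6144, 0.0089, 0.0163]
eef_rot: [0.051, 0.999, 0.0, 0.0]
wrist_force: [0.5, 0.4, 0.3]
grip_width: 0.0007
finger_force: 0.1
```

Run:
```python
from h import *
print(where()[:2],env.sense()["wrist_force"])
o,b=caps();print(o)
a=env.get_image("side")["pixels"][150:300,150:380];a=cv2.resize(a,None,fx=2.5,fy=2.5)
b=cv2.resize(b,None,fx=.75,fy=.75)[:, :500]
h=np.zeros((a.shape[0]//1,800,3),np.uint8);h=np.zeros((600,800,3),np.uint8)
c=cv2.resize(b,(300,261));h[:a.shape[0],:a.shape[1]]=a[:, :800];h[339:600,:300]=0;h[a.shape[0]:a.shape[0]+225,:300]=c[:225]
cv2.imwrite("pics/c2.png",h[:,:,::-1])
```

```text
(array([-66.15921291, -53.96533022,  16.33270801]), np.float64(0.0003436068860213894)) [0.46373001 0.40400559 0.27300285]
[[88.9, -90.8, 15.0]]
```

View pics/c2.png

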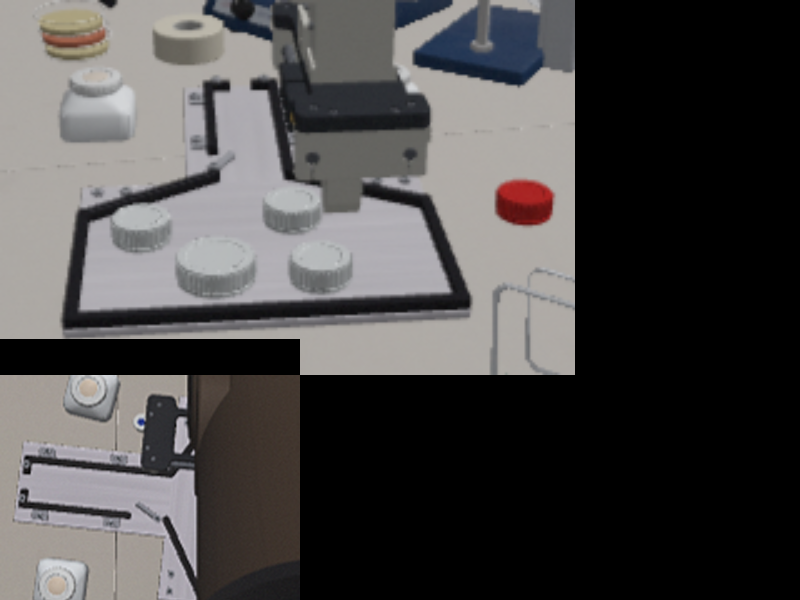

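The side crop shows the cap upright and touching the finger's left face, with its top at (291,202) in the crop. The other caps are at rest: (140,219), (320,258), and the big one at (216,255).

```bash
cat >> h.py <<'E'
def side(u,v,z=.022):
    im=env.get_image("side");d=np.load("tray.npz")
    return ((ray(im,(u,v),z)[:2]-d["t"])@d["R"]*1000).round(1)
E
python3 - <<'E'
from h import *
for n,p in dict(s1=(291,203),s3=(141,219),s2=(321,258),big=(216,253)).items(): print(n,side(p[0]/2.5+150,p[1]/2.5+150))
E
```

```text
s1 [-67.8 -21.9]
s3 [-80.3  72.2]
s2 [-137.6  -33.5]
big [-126.1   27.4]
```

Emit:
move_arm([
  {"linear": [0.5,0,0],"yaw": 0},
  {"linear": [1.0,0,0],"yaw": 0},
  {"linear": [1.5,0,0],"yaw": 0},
  {"linear": [2.0,0,0],"yaw": 0},
  {"linear": [2.0,0,0],"yaw": 0},
  {"linear": [1.4,0,0],"yaw": 0},
  {"linear": [1.4,0,-1.7],"yaw": 0},
  {"linear": [1.4,-1.7,-1.7],"yaw": 0},
])

```text
time_s: 5.1
tool_pos: [0.6019, -0.0027, 0.0353]
eef_rot: [0.049, 0.999, 0.001, 0.002]
wrist_force: [0.8, 0.7, 0.3]
grip_width: 0.0003
finger_force: 0.0
```

Emit:
move_arm([
  {"linear": [1.0,-1.8,0],"yaw": 0},
  {"linear": [3.3,-1.8,0],"yaw": 0},
  {"linear": [3.3,-1.8,0],"yaw": 0},
  {"linear": [3.3,-1.8,0],"yaw": 0},
])

```text
time_s: 5.43
tool_pos: [0.5644, -0.0214, 0.0334]
eef_rot: [0.051, 0.999, 0.0, -0.0]
wrist_force: [0.7, 0.2, 0.1]
grip_width: 0.0007
finger_force: 0.0
```

Run:
```python
from h import *
print(where()[:2],to(-101,-7,11))
a=env.get_image("side")["pixels"][170:300,150:380];a=cv2.resize(a,None,fx=3,fy=3)
cv2.imwrite("pics/c3.png",a[:,:,::-1])
```

```text
(array([-101.37386874,   -7.34821516,   33.36573745]), np.float64(-0.00017470170421442072)) [0.03 0.04 2.24]
```

View pics/c3.png

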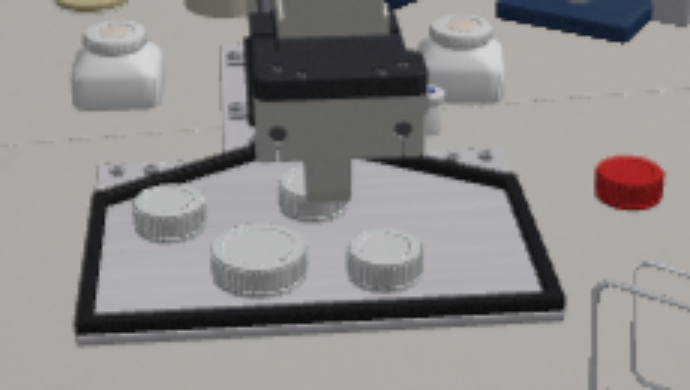

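The crop shows the cap centred on the gate axis (about (313,188), tray y about -3), with the finger behind it at (327,180). I'll descend and push it through the gate.

Emit:
move_arm([
  {"linear": [0,0,1.2],"yaw": 0},
  {"linear": [0,0,2.2],"yaw": 0},
  {"linear": [0,0,2.2],"yaw": 0},
  {"linear": [0,0.6,2.2],"yaw": 0},
  {"linear": [0,1.2,2.2],"yaw": 0},
  {"linear": [0,1.9,2.2],"yaw": 0},
  {"linear": [0,2.6,2.2],"yaw": 0},
  {"linear": [0,3.3,2.2],"yaw": 0},
])

```text
time_s: 6.15
tool_pos: [0.5683, 0.0129, 0.0115]
eef_rot: [0.051, 0.999, 0.0, 0.0]
wrist_force: [0.6, -0.5, -0.2]
grip_width: 0.0005
finger_force: 0.0
```

Emit:
move_arm([
  {"linear": [0,0.6,0],"yaw": 0},
  {"linear": [0,1.2,0],"yaw": 0},
  {"linear": [0,1.8,0],"yaw": 0},
  {"linear": [0,2.4,0],"yaw": 0},
  {"linear": [0,3.0,0],"yaw": 0},
  {"linear": [0,3.6,0],"yaw": 0},
  {"linear": [0,4.2,0],"yaw": 0},
  {"linear": [0,4.8,0],"yaw": 0},
])

```text
time_s: 6.82
tool_pos: [0.573, 0.0599, 0.0113]
eef_rot: [0.051, 0.999, 0.0, 0.0]
wrist_force: [-0.1, -0.3, 0.2]
grip_width: 0.0005
finger_force: 0.4
```

Run:
```python
from h import *
print(where()[:2],to(26,-7,11))
o,b=caps();print(o);s=env.get_image("side")["pixels"][130:280,150:330]
b=cv2.resize(b[100:400,:480],None,fx=.95,fy=.95);a=cv2.resize(s,None,fx=1.85,fy=1.85)
h=np.zeros((300,800,3),np.uint8);h[:b.shape[0],:b.shape[1]]=b;h[:a.shape[0],460:460+a.shape[1]]=a
cv2.imwrite("pics/c4.png",h[:,:,::-1])
```

```text
(array([-19.67466476,  -7.58987332,  11.28877214]), np.float64(0.00016641799926444406)) [0.06 4.57 0.03]
[]
```

View pics/c4.png

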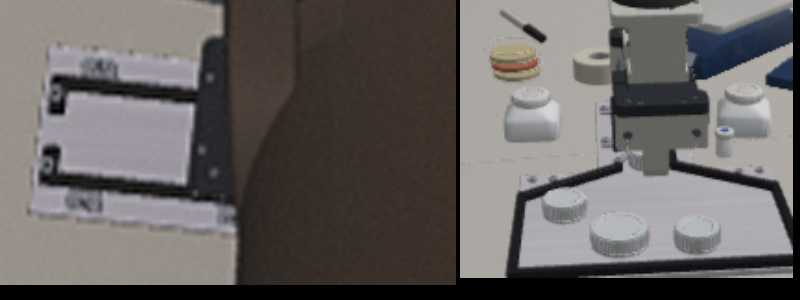

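The composite shows the cap entering the gate at (640,160), with everything else at rest. I'll continue past the catch.

Emit:
move_arm([
  {"linear": [0,0.6,0],"yaw": 0},
  {"linear": [0,1.2,0],"yaw": 0},
  {"linear": [0,1.8,0],"yaw": 0},
  {"linear": [0,2.4,0],"yaw": 0},
  {"linear": [0,3.0,0],"yaw": 0},
  {"linear": [0,3.6,0],"yaw": 0},
  {"linear": [0,4.2,0],"yaw": 0},
  {"linear": [0,4.7,0],"yaw": 0},
])

```text
time_s: 7.58
tool_pos: [0.5777, 0.1071, 0.0112]
eef_rot: [0.051, 0.999, 0.0, 0.0]
wrist_force: [0.6, 0.1, -0.4]
grip_width: 0.0003
finger_force: 0.2
```

Emit:
move_arm([
  {"linear": [0,0,0],"yaw": 0},
  {"linear": [0,-1,0],"yaw": 0},
  {"linear": [0,-3,0],"yaw": 0},
  {"linear": [0,-5,0],"yaw": 0},
  {"linear": [0,-5,-3.0],"yaw": 0},
  {"linear": [0,-9,-4.0],"yaw": 0},
  {"linear": [0,-13,-4.0],"yaw": 0},
  {"linear": [0,-17,-4.0],"yaw": 0},
])

```text
time_s: 8.25
tool_pos: [0.5604, -0.0653, 0.0523]
eef_rot: [0.051, 0.999, -0.0, 0.001]
wrist_force: [0.8, -0.0, -0.4]
grip_width: 0.0005
finger_force: 0.0
```

Run:
```python
from h import *
print(where()[:2],to(-175,-34,40))
o,b=caps();print(o)
cv2.imwrite("pics/c5.png",b[:,:,::-1])
```

```text
(array([-145.47565653,   -7.827656  ,   52.26669561]), np.float64(0.0010474380897521976)) [-2.61 -2.95  1.23]
[[60.2, -4.4, 17.5], [-73.6, 74.6, 15.9]]
```

View pics/c5.png

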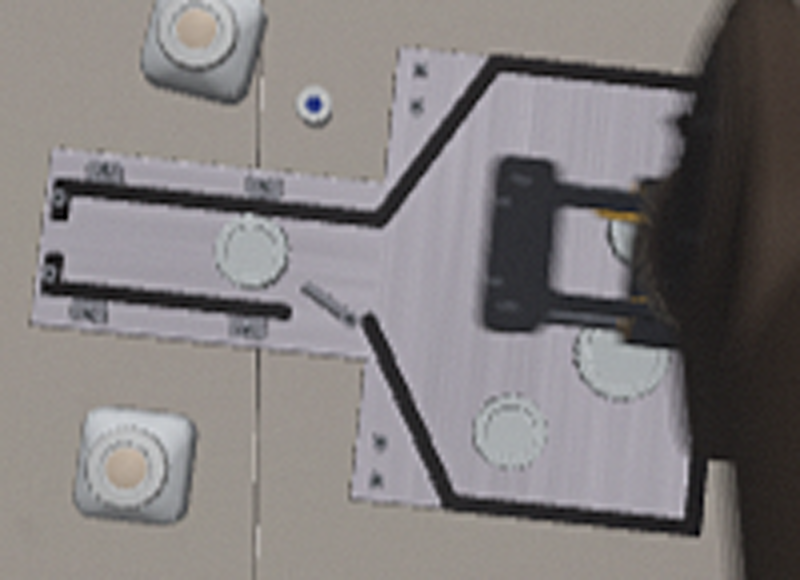

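Cap 1 sits past the catch at crop (252,252), tray x about 60. The catch has sprung back (tip at (307,289)), and nothing else was disturbed. Now cap 2, starting behind it over the rear rail.

Emit:
move_arm([
  {"linear": [-2.6,-2.7,0],"yaw": 0},
  {"linear": [-2.6,-2.7,1.5],"yaw": 0},
  {"linear": [-2.6,-2.7,2],"yaw": 0},
  {"linear": [-2.6,-2.7,2],"yaw": 0},
])

```text
time_s: 8.63
tool_pos: [0.5817, -0.0933, 0.0298]
eef_rot: [0.052, 0.999, 0.0, -0.002]
wrist_force: [-0.0, 0.5, 0.4]
grip_width: 0.0005
finger_force: 0.0
```

Run:
```python
from h import *
print(where()[:2],to(-172,-33.5,16.5))
```

```text
(array([-171.12728292,  -31.89553856,   29.83300417]), np.float64(-0.001221163701374281)) [-0.16 -0.09  1.33]
```

Emit:
move_arm([
  {"linear": [-0.2,-0.1,0.8],"yaw": 0},
  {"linear": [-0.2,-0.1,1.3],"yaw": 0},
  {"linear": [-0.2,0,1.3],"yaw": 0},
  {"linear": [-0.2,0.5,1.3],"yaw": 0},
  {"linear": [-0.2,1.1,1.3],"yaw": 0},
  {"linear": [-0.2,1.7,1.3],"yaw": 0},
  {"linear": [-0.2,2.3,1.3],"yaw": 0},
  {"linear": [-0.2,2.9,1.3],"yaw": 0},
])

```text
time_s: 9.3
tool_pos: [0.5887, -0.0627, 0.0185]
eef_rot: [0.051, 0.999, 0.0, 0.0]
wrist_force: [-0.1, -0.2, 0.4]
grip_width: 0.0002
finger_force: 0.1
```

Emit:
move_arm([
  {"linear": [0,0.7,0],"yaw": 0},
  {"linear": [0,1.4,0],"yaw": 0},
  {"linear": [0,2.1,0],"yaw": 0},
  {"linear": [0,2.8,0],"yaw": 0},
  {"linear": [0,3.5,0],"yaw": 0},
  {"linear": [0,4.2,0],"yaw": 0},
  {"linear": [0,4.7,0],"yaw": 0},
  {"linear": [0,5.1,0],"yaw": 0},
])

```text
time_s: 9.97
tool_pos: [0.5937, -0.0123, 0.0182]
eef_rot: [0.051, 0.999, 0.0, 0.0]
wrist_force: [-1.0, -0.2, 0.3]
grip_width: 0.0006
finger_force: 0.3
```

```bash
cat >> h.py <<'E'
def sidecaps():
    "caps in the side view by bright low-colour tops against the tray: tray mm (x biased about -4)"
    im=env.get_image("side");g=im["pixels"];d=np.load("tray.npz")
    big=cv2.resize(g,None,fx=3,fy=3,interpolation=cv2.INTER_CUBIC).astype(int)
    w=((big[:,:,2]-big[:,:,1]<3)&(big[:,:,0]-big[:,:,1]<2)&(big.min(2)>120)).astype(np.uint8)*255
    w=cv2.morphologyEx(w,cv2.MORPH_OPEN,np.ones((5,5)));o=[]
    for c in cv2.findContours(w,cv2.RETR_EXTERNAL,cv2.CHAIN_APPROX_NONE)[0]:
        x,y,ww,hh=cv2.boundingRect(c)
        if cv2.contourArea(c)<300: continue
        u,v=(x+ww/2)/3-.33,(y+.19*ww)/3-.33
        p=(ray(im,(u,v),.022)[:2]-d["t"])@d["R"]*1000
        if -175<p[0]<170 and abs(p[1])<110: o.append((p.round(1).tolist(),ww,hh))
    return o
E
python3 - <<'E'
from h import *
print(where()[:2],env.sense()["time_s"]);print(caps()[0]);
for o in sidecaps(): print(o)
E
```

```text
(array([-89.32369207, -35.54842348,  18.22942351]), np.float64(0.0008161249052568109)) 9.9667
[[62.4, -2.2, 17.5], [-75.7, 75.4, 18.2], [88.3, -90.3, 14.7], [45.8, -53.5, 17.7]]
([-124.8, 28.0], 96, 71)
([-73.4, 72.7], 71, 43)
([65.4, 2.7], 39, 25)
([96.9, 104.6], 62, 44)
```

Emit:
move_arm([
  {"linear": [0,-0.6,0],"yaw": 0},
  {"linear": [0,-0.6,-1.8],"yaw": 0},
  {"linear": [-2,1.5,-1.8],"yaw": 0},
  {"linear": [-3.8,3.0,-1.8],"yaw": 0},
  {"linear": [-3.8,3.0,-1.8],"yaw": 0},
  {"linear": [-3.8,3.0,-1.8],"yaw": 0},
])

```text
time_s: 10.57
tool_pos: [0.6351, 0.0129, 0.0361]
eef_rot: [0.05, 0.999, 0.0, 0.0]
wrist_force: [-1.4, -0.7, -0.5]
grip_width: 0.0006
finger_force: 0.0
```

Run:
```python
from h import *
print(where()[:2],env.sense()["time_s"]);print(caps()[0]);
for o in sidecaps(): print(o)
```

```text
(array([-60.10154712, -74.14238462,  36.08450955]), np.float64(0.0011026404403987186)) 10.5667
[[60.2, -3.9, 17.4]]
([-124.8, 28.0], 96, 64)
([-73.4, 72.7], 71, 43)
([-62.4, -33.5], 68, 40)
([59.3, -3.0], 59, 42)
([154.3, 109.9], 68, 81)
```

Emit:
move_arm([
  {"linear": [0,0,1.5],"yaw": 0},
  {"linear": [0,0,2.4],"yaw": 0},
  {"linear": [0.3,0,2.4],"yaw": 0},
  {"linear": [0.9,0,2.4],"yaw": 0},
  {"linear": [1.5,0,2.4],"yaw": 0},
  {"linear": [2.1,0,2.4],"yaw": 0},
  {"linear": [2.7,0,2.4],"yaw": 0},
  {"linear": [3.3,0,2.4],"yaw": 0},
])

```text
time_s: 11.33
tool_pos: [0.601, 0.0163, 0.0127]
eef_rot: [0.051, 0.999, 0.0, 0.0]
wrist_force: [0.5, -0.1, -0.1]
grip_width: 0.0003
finger_force: 0.1
```

Emit:
move_arm([
  {"linear": [0.4,0,0],"yaw": 0},
  {"linear": [0.7,0,0],"yaw": 0},
  {"linear": [0.7,0,0],"yaw": 0},
  {"linear": [0.2,0,0],"yaw": 0},
  {"linear": [0.2,0,-2.4],"yaw": 0},
  {"linear": [0.2,-2.2,-2.4],"yaw": 0},
  {"linear": [1.5,-4.0,-2.4],"yaw": 0},
  {"linear": [1.5,-4.0,-2.4],"yaw": 0},
])

```text
time_s: 12.0
tool_pos: [0.5812, -0.027, 0.0365]
eef_rot: [0.053, 0.999, -0.001, -0.0]
wrist_force: [-1.3, -1.3, -0.5]
grip_width: 0.0004
finger_force: 0.0
```

Run:
```python
from h import *
print(where()[:2],to(-101,-7,11),env.sense()["time_s"]);print(caps()[0]);
for o in sidecaps(): print(o)
```

```text
(array([-105.2053681 ,  -24.6239512 ,   36.46434358]), np.float64(-0.004366501723169261)) [1.76 0.42 2.55] 12.0
[[60.3, -0.4, 17.4], [-75.7, 75.9, 15.9], [88.8, -90.3, 14.7], [-61.7, -32.8, 15.9]]
([-124.8, 28.0], 96, 65)
([-73.4, 72.7], 71, 43)
([-58.2, -1.8], 62, 34)
([67.1, 7.2], 24, 23)
([95.3, 109.7], 85, 50)
```

Emit:
move_arm([
  {"linear": [1.8,0.4,0],"yaw": 0},
  {"linear": [1.8,0.4,1.3],"yaw": 0},
  {"linear": [1.8,0.4,2.5],"yaw": 0},
  {"linear": [1.8,0.4,2.5],"yaw": 0},
  {"linear": [1.8,1.0,2.5],"yaw": 0},
  {"linear": [1.8,1.6,2.5],"yaw": 0},
  {"linear": [1.8,2.2,2.5],"yaw": 0},
  {"linear": [1.8,2.8,2.5],"yaw": 0},
])

```text
time_s: 12.77
tool_pos: [0.5681, 0.0088, 0.0115]
eef_rot: [0.051, 0.999, 0.0, 0.0]
wrist_force: [-0.2, 0.2, -0.0]
grip_width: 0.0006
finger_force: 0.0
```

Run:
```python
from h import *
print(where()[:2],to(27,-7,11),env.sense()["time_s"]);
for o in sidecaps(): print(o)
```

```text
(array([-71.00903721,  -7.92620133,  11.51920072]), np.float64(0.0008265750233809785)) [0.08 9.8  0.06] 12.7667
([-124.8, 28.0], 96, 63)
([-73.6, 72.9], 72, 43)
([76.7, 106.7], 80, 35)
([81.7, -98.7], 61, 79)
```

Emit:
move_arm([
  {"linear": [0.1,0.6,0],"yaw": 0},
  {"linear": [0.1,1.2,0],"yaw": 0},
  {"linear": [0.1,1.8,0],"yaw": 0},
  {"linear": [0.1,2.4,0],"yaw": 0},
  {"linear": [0.1,3.0,0],"yaw": 0},
  {"linear": [0.1,3.7,0],"yaw": 0},
  {"linear": [0.1,4.4,0],"yaw": 0},
  {"linear": [0.1,5.1,0],"yaw": 0},
])

```text
time_s: 13.48
tool_pos: [0.5719, 0.0592, 0.0113]
eef_rot: [0.051, 0.999, 0.0, 0.0]
wrist_force: [-0.2, 0.3, 0.7]
grip_width: 0.0008
finger_force: 0.5
```

Emit:
move_arm([
  {"linear": [0,0.6,0],"yaw": 0},
  {"linear": [0,1.2,0],"yaw": 0},
  {"linear": [0,1.8,0],"yaw": 0},
  {"linear": [0,2.4,0],"yaw": 0},
  {"linear": [0,3.0,0],"yaw": 0},
  {"linear": [0,3.6,0],"yaw": 0},
  {"linear": [0,4.2,0],"yaw": 0},
  {"linear": [0,4.7,0],"yaw": 0},
])

```text
time_s: 14.15
tool_pos: [0.5766, 0.1061, 0.0112]
eef_rot: [0.051, 0.999, 0.0, -0.0]
wrist_force: [-0.6, -0.4, 0.8]
grip_width: 0.0001
finger_force: 0.5
```

Emit:
move_arm([
  {"linear": [0,0,0],"yaw": 0},
  {"linear": [0,-1,0],"yaw": 0},
  {"linear": [0,-3,0],"yaw": 0},
  {"linear": [0,-5,0],"yaw": 0},
  {"linear": [0,-6,-3.0],"yaw": 0},
  {"linear": [0,-9,-4.0],"yaw": 0},
  {"linear": [0,-13,-4.0],"yaw": 0},
  {"linear": [0,-13,-4.0],"yaw": 0},
])

```text
time_s: 14.82
tool_pos: [0.5624, -0.0351, 0.0524]
eef_rot: [0.056, 0.998, -0.003, 0.001]
wrist_force: [-1.0, -1.4, 0.3]
grip_width: 0.0005
finger_force: 0.0
```

Run:
```python
from h import *
print(where()[:2],to(-118,72.5,40),env.sense()["time_s"]);print(caps()[0])
for o in sidecaps(): print(o)
```

```text
(array([-115.18621676,   -6.72036262,   52.36979147]), np.float64(-0.010029524806955039)) [ 7.92 -0.35  1.23] 14.8167
[[57.4, -1.2, 14.5], [-74.6, 74.0, 14.8], [98.0, -0.4, 14.9], [14.8, 1.8, 20.8]]
([-124.8, 28.0], 96, 65)
([-73.2, 72.9], 70, 43)
([21.3, -78.2], 16, 29)
([106.7, 91.2], 25, 30)
([87.6, -108.4], 75, 55)
```

Emit:
move_arm([
  {"linear": [4,0.1,0],"yaw": 0},
  {"linear": [7.9,0.1,0],"yaw": 0},
  {"linear": [7.9,0.1,1],"yaw": 0},
  {"linear": [7.9,0.1,1],"yaw": 0},
])

```text
time_s: 15.25
tool_pos: [0.4816, -0.0142, 0.04]
eef_rot: [0.05, 0.999, 0.0, -0.002]
wrist_force: [0.4, 0.6, 0.2]
grip_width: 0.0004
finger_force: 0.0
```

Run:
```python
from h import *
print(where()[:2],to(-113,72.5,11),to(-94,72.5,11),env.sense()["time_s"])
```

```text
(array([-102.70222317,   75.74549183,   40.04245112]), np.float64(0.0018835579858754187)) [-0.33 -1.03  2.9 ] [-0.34  0.87  2.9 ] 15.25
```

Emit:
move_arm([
  {"linear": [-0.3,-1.1,0],"yaw": 0},
  {"linear": [-0.3,-1.1,1.5],"yaw": 0},
  {"linear": [-0.3,-1.1,2.8],"yaw": 0},
  {"linear": [-0.3,-1.1,2.8],"yaw": 0},
  {"linear": [-0.3,-0.6,2.8],"yaw": 0},
  {"linear": [-0.3,-0.1,2.8],"yaw": 0},
  {"linear": [-0.3,0.4,2.8],"yaw": 0},
  {"linear": [-0.3,0.9,2.8],"yaw": 0},
])

```text
time_s: 15.92
tool_pos: [0.4896, -0.0056, 0.0139]
eef_rot: [0.051, 0.999, 0.0, 0.001]
wrist_force: [0.1, 0.5, -0.2]
grip_width: 0.0005
finger_force: 0.0
```

Emit:
move_arm([
  {"linear": [0,0,0],"yaw": 0},
  {"linear": [0,-0.6,0],"yaw": 0},
  {"linear": [0,-0.6,-2.4],"yaw": 0},
  {"linear": [1.7,1.2,-2.4],"yaw": 0},
  {"linear": [3.7,3.0,-2.4],"yaw": 0},
  {"linear": [3.7,3.0,-2.4],"yaw": 0},
  {"linear": [3.7,3.0,-2.4],"yaw": 0},
])

```text
time_s: 16.5
tool_pos: [0.4542, 0.0275, 0.0375]
eef_rot: [0.05, 0.999, 0.0, -0.0]
wrist_force: [-0.0, -0.4, -0.4]
grip_width: 0.0002
finger_force: 0.0
```

Run:
```python
from h import *
print(where()[:2],to(-64,108,16.5),env.sense()["time_s"])
for o in sidecaps(): print(o)
```

```text
(array([-63.93553214, 107.30010336,  37.45331371]), np.float64(0.002231217252178471)) [ 0.07 -0.01  2.1 ] 16.5
([-124.8, 28.0], 96, 65)
([-60.8, 72.9], 69, 54)
([72.3, -92.3], 53, 71)
([95.1, -3.8], 61, 51)
```

Emit:
move_arm([
  {"linear": [0,0,1.2],"yaw": 0},
  {"linear": [0,0,2.1],"yaw": 0},
  {"linear": [-0.3,0,2.1],"yaw": 0},
  {"linear": [-0.9,0,2.1],"yaw": 0},
  {"linear": [-1.5,0,2.1],"yaw": 0},
  {"linear": [-2.1,0,2.1],"yaw": 0},
  {"linear": [-2.7,0,2.1],"yaw": 0},
  {"linear": [-3.3,0,2.1],"yaw": 0},
])

```text
time_s: 17.22
tool_pos: [0.4889, 0.0237, 0.0165]
eef_rot: [0.051, 0.999, 0.0, 0.0]
wrist_force: [-0.3, 1.0, 1.1]
grip_width: 0.0009
finger_force: 0.1
```

Emit:
move_arm([
  {"linear": [-0.6,0,0],"yaw": 0},
  {"linear": [-1.2,0,0],"yaw": 0},
  {"linear": [-1.8,0,0],"yaw": 0},
  {"linear": [-2.4,0,0],"yaw": 0},
  {"linear": [-3.0,0,0],"yaw": 0},
  {"linear": [-3.5,0,0],"yaw": 0},
  {"linear": [-4.0,0,0],"yaw": 0},
  {"linear": [-4.0,0,0],"yaw": 0},
])

```text
time_s: 17.88
tool_pos: [0.5289, 0.0196, 0.0163]
eef_rot: [0.051, 0.999, 0.0, 0.001]
wrist_force: [-0.0, -0.4, 0.5]
grip_width: 0.0005
finger_force: 0.0
```

Run:
```python
from h import *
print(where()[:2],env.sense()["time_s"])
for o in sidecaps(): print(o)
```

```text
(array([-64.23324505,  32.1926921 ,  16.30864954]), np.float64(0.00011554102657950647)) 17.8833
([-124.8, 28.0], 96, 71)
([-61.7, 1.3], 69, 50)
([150.5, 106.8], 79, 82)
```

Emit:
move_arm([
  {"linear": [-0.4,0,0],"yaw": 0},
  {"linear": [-0.4,0,0],"yaw": 0},
  {"linear": [0.3,0,0],"yaw": 0},
  {"linear": [0.3,0,-2.2],"yaw": 0},
  {"linear": [-1.0,-2.0,-2.2],"yaw": 0},
  {"linear": [-3.9,-3.7,-2.2],"yaw": 0},
  {"linear": [-3.9,-3.7,-2.2],"yaw": 0},
  {"linear": [-3.9,-3.7,-2.2],"yaw": 0},
])

```text
time_s: 18.6
tool_pos: [0.5632, -0.0225, 0.0383]
eef_rot: [0.052, 0.999, -0.0, 0.0]
wrist_force: [-0.3, -0.4, -0.1]
grip_width: 0.0005
finger_force: 0.0
```

Run:
```python
from h import *
print(where()[:2],to(-100,-7,11),env.sense()["time_s"])
for o in sidecaps(): print(o)
```

```text
(array([-102.59122182,   -6.21827823,   38.33802218]), np.float64(-0.002161771920066194)) [-0.07  0.26  2.73] 18.6
([-124.6, 28.2], 95, 63)
([-53.9, 8.3], 31, 31)
([73.1, 94.8], 31, 23)
([78.8, -93.2], 41, 73)
```

Emit:
move_arm([
  {"linear": [-0.1,0.2,1.3],"yaw": 0},
  {"linear": [-0.1,0.2,2.7],"yaw": 0},
  {"linear": [-0.1,0.2,2.7],"yaw": 0},
  {"linear": [-0.1,0.8,2.7],"yaw": 0},
  {"linear": [-0.1,1.4,2.7],"yaw": 0},
  {"linear": [-0.1,2.0,2.7],"yaw": 0},
  {"linear": [-0.1,2.6,2.7],"yaw": 0},
  {"linear": [-0.1,3.2,2.7],"yaw": 0},
])

```text
time_s: 19.32
tool_pos: [0.5673, 0.0118, 0.0118]
eef_rot: [0.051, 0.999, 0.0, 0.0]
wrist_force: [-0.7, -0.4, 0.1]
grip_width: 0.0005
finger_force: 0.1
```

Emit:
move_arm([
  {"linear": [0,0.6,0],"yaw": 0},
  {"linear": [0,1.2,0],"yaw": 0},
  {"linear": [0,1.8,0],"yaw": 0},
  {"linear": [0,2.4,0],"yaw": 0},
  {"linear": [0,3.0,0],"yaw": 0},
  {"linear": [0,3.6,0],"yaw": 0},
  {"linear": [0,4.3,0],"yaw": 0},
  {"linear": [0,5.0,0],"yaw": 0},
])

```text
time_s: 19.98
tool_pos: [0.5721, 0.0609, 0.0113]
eef_rot: [0.051, 0.999, -0.0, 0.0]
wrist_force: [-0.5, -0.5, 2.3]
grip_width: 0.0005
finger_force: 1.5
```

Run:
```python
from h import *
print(where()[:2],to(26,-7,11),env.sense()["time_s"],env.sense()["wrist_force"])
print(caps()[0])
```

```text
(array([-18.73602063,  -6.58453609,  11.28754939]), np.float64(-2.8985509290840518e-06)) [-0.04  4.47  0.03] 19.9833 [-0.47246448 -0.53659531  2.27089475]
[]
```

Emit:
move_arm([
  {"linear": [0,0.3,0],"yaw": 0},
  {"linear": [0,0.6,0],"yaw": 0},
])

```text
time_s: 20.2
tool_pos: [0.5727, 0.0662, 0.0112]
eef_rot: [0.051, 0.999, -0.0, 0.0]
wrist_force: [0.5, -2.6, 1.0]
grip_width: 0.0006
finger_force: 1.6
```

Run:
```python
from h import *
print(where()[:2],to(26,-7,11),env.sense()["time_s"],env.sense()["wrist_force"])
for o in sidecaps(): print(o)
```

```text
(array([-13.3724766 ,  -6.64771088,  11.24524359]), np.float64(-2.6213884130900515e-05)) [-0.04  3.94  0.02] 20.2 [ 0.52944068 -2.5529021   0.98720479]
([-124.8, 28.0], 96, 64)
([69.8, 105.7], 78, 30)
([93.5, -101.7], 63, 87)
```

Emit:
move_arm([
  {"linear": [0,0.5,0],"yaw": 0},
  {"linear": [0,1.0,0],"yaw": 0},
  {"linear": [0,1.5,0],"yaw": 0},
  {"linear": [0,2.0,0],"yaw": 0},
  {"linear": [0,2.5,0],"yaw": 0},
  {"linear": [0,3.0,0],"yaw": 0},
  {"linear": [0,3.5,0],"yaw": 0},
  {"linear": [0,3.9,0],"yaw": 0},
])

```text
time_s: 20.92
tool_pos: [0.5765, 0.106, 0.0112]
eef_rot: [0.051, 0.999, 0.0, -0.0]
wrist_force: [0.3, -1.3, 2.5]
grip_width: 0.0002
finger_force: 1.6
```

Emit:
move_arm([
  {"linear": [0,0,0],"yaw": 0},
  {"linear": [0,-1,0],"yaw": 0},
  {"linear": [0,-3,0],"yaw": 0},
  {"linear": [0,-5,0],"yaw": 0},
  {"linear": [0,-6,-3.0],"yaw": 0},
  {"linear": [0,-9,-5.0],"yaw": 0},
  {"linear": [0,-13,-5.0],"yaw": 0},
  {"linear": [0,-16,-5.0],"yaw": 0},
])

```text
time_s: 21.58
tool_pos: [0.5603, -0.0576, 0.0625]
eef_rot: [0.051, 0.999, -0.0, 0.001]
wrist_force: [0.5, -1.4, -0.6]
grip_width: 0.001
finger_force: 0.0
```

Run:
```python
from h import *
print(where()[:2],env.sense()["time_s"])
o,b=caps();print(o);cv2.imwrite("pics/c6.png",b[:,:,::-1])
```

```text
(array([-137.77015392,   -6.95209574,   62.54876625]), np.float64(-0.0007276474135272482)) 21.5833
[[140.0, -2.9, 25.2], [95.6, -1.2, 18.4], [58.1, -3.6, 17.4], [50.9, -86.2, 18.4]]
```

View pics/c6.png

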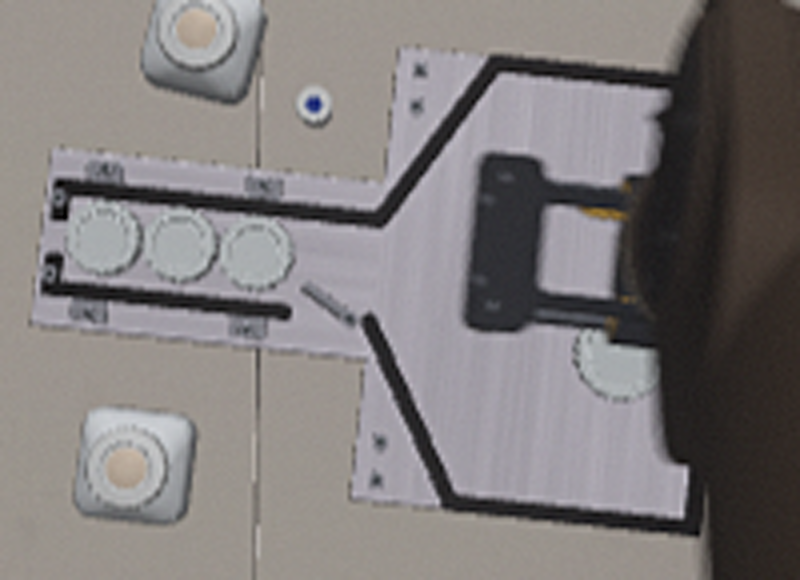

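The final crop shows all three small caps in the lane at (104,237), (180,244) and (256,254). The catch has sprung back behind them (tip at (307,289)), the big cap is in the pan at (620,355), and the bottles and vial have not moved. The arm is clear, so I'll let it settle and hand in.

Emit:
move_arm([
  {"linear": [0,0,-4],"yaw": 0},
  {"linear": [0,0,-6],"yaw": 0},
  {"linear": [0,0,-6],"yaw": 0},
  {"linear": [0,0,-6],"yaw": 0},
  {"linear": [0,0,-6],"yaw": 0},
])

```text
time_s: 22.05
tool_pos: [0.5595, -0.0541, 0.1205]
eef_rot: [0.051, 0.999, 0.0, -0.001]
wrist_force: [0.3, 0.5, -0.4]
grip_width: 0.0005
finger_force: 0.0
```

```bash
python3 -c "
from workcell import env
print(env.hand_in())"
```

```text
the job is handed in; nothing more can be done
None
```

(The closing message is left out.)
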